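# Brush out a filter housing and lay its cover on

## Robot

A 6-joint arm with a two-finger parallel gripper is mounted at the origin on the work surface. World frame = base frame: x ahead of the robot, y to its left, z up, the work surface at z = 0. Lengths are in m, angles in rad, forces in N, time in s.
With the tool pointing down it reaches from about 0.375 to 0.9 m from the base axis. Payload 3.1 kg.
Tool frame: the origin (TCP) lies at the very end of the fingers, on their centre line; the grasp point (between the pads) lies 19 mm behind it (manip.tcp_to_grasp is the distance from the TCP to the grasp point, in m); z points along the fingers, y is the line along which they close (so a half turn about z gives the same grasp; the last joint's range is limited). The gripper opens to 85 mm and grips with 20 to 120 N. Pads are 22 mm wide; open, the fingers measure 114 mm over their backs; the gripper's body (76 mm by 85 mm) begins 54 mm behind the grasp point. The pads swing forward as they close: fully open they stand 13 mm farther back than shut.
Start: joints at [-1.429, 0.527, 1.433, -0, 1.181, -0.178], TCP at [0.197, -0.593, 0.231] pointing down, gripper open.
Joint ranges: [-3.08, 3.08], [-0.75, 2.2], [0.22, 2.44], [-1.43, 4.57], [0, 2.65], [-2.85, 2.85]. Speed limits (rad/s): [2.79, 2.79, 3.14, 3.14, 3.14, 3.14].

## Interface

Orientations are given as a unit quaternion [x, y, z, w].
In Python, from station import manip gives the robot as it stands. The module is installed in compiled form; this text tells all that it offers.
- The arm moves only by the tool step_arm, never from a script. Its argument "commands" is one flat list of numbers, 6 for each row, row after row: the shift along the tool's x, y, z in m, then the turn, a rotation vector about the tool's x, y, z in degrees. A call has exactly 10 rows; each row is the pose to reach, as a shift and turn from the pose commanded when the call began, along the tool's axes at that moment; what a row does not reach only later rows make up. A row lasts 1/10 s, in which the tool goes at most 50 mm and 8.59 degrees, less where a joint would pass 70% of its speed; a pose out of reach is approached as far as the arm can. A call with a gripper value outside its range is refused whole. "jaw" is the opening in per cent of the stroke, from 0 (shut) to 100 (fully open), set as the call begins (left out, the last holds). The fingers move at their own pace and stop on an object; "grip_force" is the grip in N (left out, the last holds). Time passes only in rows, so rows that repeat a pose let the fingers close, or fill a call up. It gives the time, the measured TCP pose, the force, the opening and the grip force at its end, in the units of the state.
- manip.sense(): the state, without advancing time (a new reading comes with each control period).
- manip.snapshot(name): name is "scene" or "top"; returns a dict with "pixels" (480x640x3 uint8, blue, green, red), "fx", "fy", "cx", "cy" (pixels), "R" (3x3) and "t" (3): a world point X has camera coordinates R X + t. Camera axes: x right, y down, z forward; pixel columns grow to the right and rows downward; lengths in m; the calibration is good to about 2 mm. A picture is of the moment at which its call begins. There is no depth.
- manip.sign_off(): hands the job in; it is judged then, once.
The state is a dict: "t": time; "q": joint angles; "qd": joint speeds; "tau": joint torques, N m; "tcp_pos": TCP position; "tool_rot": TCP orientation; "force": force on the tool from outside, world axes, zero at the start; "ft_torque": the same for the moment, N m; "finger_gap": opening from 0.0 (shut) to 1.0 (fully open); "gripper_force": force on a finger pad.
Only numpy, scipy, OpenCV 4.12 (cv2) and the standard library are available. Lean on these libraries where they do the work, as an engineer would, in place of code of your own. Each camera call takes 0.05 s, during which the arm holds its last target. There are 200 camera calls.

## Task

Take the long brush from its stand and scrub out the bore of the flanged housing with three full down strokes to its floor, drawing the brush up at least halfway between strokes. Stand the brush back in its stand, bristles down, then set the loose cover plate on top of the housing, flat and with its edges flush with the rectangular flange, handle up. Do not drop the brush or the cover, do not shift or tip the housing, and leave the other parts on the bench alone.

Things in the scene. Friction and masses are not known exactly. Their poses are not given: they have to be found in the camera images.
- housing: Loose steel filter housing, 1.6 kg, upright on the bench: round tube (outer diameter 70, bore 61) between a rectangular foot plate and a like top flange, 110 (its x) by 84 (its y); 120 high. Flange 6 thick, four dark bolt marks at its corners, open bore in the middle. Origin: centre of the underside, z up. A half turn looks the same.
- housing_in (a point): Centre of the inner floor of the housing's bore, 6 mm above the housing's underside; axes as the housing.
- housing_rim (a point): Centre of the mouth of the bore, level with the top face of the flange, 120 mm above the housing's underside; axes as the housing.
- brush: Long round brush, 220 high, 0.12 kg, standing bristles down in its stand: black bristle head diameter 44 solid (49 over the tufts) from 0 to 85 mm, steel stem diameter 12 up to 145, round pale wooden handle diameter 26 from 145 to 220. Origin: centre of the underside of the bristle head; z runs along the brush to the handle.
- stand: Brush stand fixed to the bench: open-topped square grey steel tube, outside 64, inside 56, rim 86 above the bench, on a dark base plate 110 x 110 x 6. Origin: centre of the underside, z up.
- stand_in (a point): Centre of the stand's inner floor, 6 mm above the bench, where the brush's underside rests.
- cover: Loose steel cover plate, 0.25 kg, flat on the bench: 110 (its x) by 84 (its y) by 4 thick, same outline as the flange, four dark bolt marks, and in its middle an upright dark handle bar 50 long (along x), 12 thick (along y), its top 30 above the plate's underside. Origin: centre of the underside, z up. A half turn looks the same.
- bundle: Bystander: blue film-wrapped bundle of flat bars, 60 x 150 x 30, lying on the bench. Origin: centre of the underside.
- bracket: Bystander: folded steel U bracket, 50 x 90 x 45 high, open upward. Origin: centre of the underside.
- offcut: Bystander: short plain open tube offcut, diameter 52, height 70, standing on the bench; no flange. Origin: centre of the underside.
Things that resemble listed ones, but are neither listed nor needed, are in the scene too. What is shaped like the cover but turquoise is not meant.

How it is judged:
On the way, in this order (a step that is already met when the one before it is completed fails the run):
1. first down stroke: the underside of the bristle head comes within 15 mm of the housing's inner floor, brush upright in the bore (z of brush in the frame of housing_in below 0.015 m and horizontal distance between brush and housing_in below 0.022 m and angle between brush's own z axis and vertical below 0.3 rad), for 0.04 s.
2. the brush is drawn up, its underside at least 45 mm above the inner floor, still over the bore (z of brush in the frame of housing_in above 0.045 m and horizontal distance between brush and housing_in below 0.022 m and angle between brush's own z axis and vertical below 0.3 rad), for 0.04 s.
3. second down stroke: the underside of the bristle head comes within 15 mm of the housing's inner floor, brush upright in the bore (all of step 1), for 0.04 s.
4. the brush is drawn up, its underside at least 45 mm above the inner floor, still over the bore (all of step 2), for 0.04 s.
5. third down stroke: the underside of the bristle head comes within 15 mm of the housing's inner floor, brush upright in the bore (all of step 3), for 0.04 s.
At the end, for the whole second after the job is handed in: Brush bristles down on its stand's floor (within 15 mm of centre, raised < 6 mm, tilt < 0.15 rad); cover flat on the flange, handle up (centres within 6 mm, height within 3 mm, parallel within 0.09 rad, tilt < 0.04 rad); housing upright (tilt < 0.03 rad); all at rest (< 0.02 m/s) (horizontal distance between brush and stand_in below 0.015 m and z of brush in the frame of stand_in below 0.006 m and angle between brush's own z axis and vertical below 0.15 rad and horizontal distance between cover and housing_rim below 0.006 m and z of cover in the frame of housing_rim between -0.003 and 0.003 m and angle between the x axis of cover and the x axis of housing, either way round below 0.09 rad and angle between cover's own z axis and vertical below 0.04 rad and angle between housing's own z axis and vertical below 0.03 rad and linear speed of each of brush, cover, housing below 0.02 m/s); the robot touches nothing.
It fails at once if the housing is shifted more than 20 mm or tipped more than 0.15 rad (distance of housing from where it was at the start of the episode above 0.02 m or angle between housing's own z axis and vertical above 0.15 rad).
It fails at once if the bundle, the bracket or the tube offcut is moved more than 20 mm (distance of any of bundle, bracket, offcut from where it was at the start of the episode above 0.02 m).
It fails at once if the brush is dropped or thrown (faster than 0.6 m/s with no finger on it) (linear speed of brush above 0.6 m/s and contact force between the fingers and brush below 0.05 N).
It fails at once if the cover is dropped or thrown (faster than 0.5 m/s with no finger on it) (linear speed of cover above 0.5 m/s and contact force between the fingers and cover below 0.05 N).
It also fails if it takes over 64 s, if anything falls off the work surface, if the arm or the gripper's body presses on something with over 40 N, if the wrist force passes 120 N, or if a joint passes its speed limit or range.

## Working session

There is one attempt and no reset: what is moved stays moved. The work goes in short steps, Python scripts to look and compute and a tool call to move; the robot and the scene stay as the last step left them, time stands still between calls to the robot, and variables do not carry over. Pictures are saved under pics/ and viewed, at most 10 in all, crops included, and the job is handed in when it is done.

Besides the shell and the picture viewer there is one more tool, called after ">>>" as name(argument=value, ...) on one line, values as JSON. step_arm: Moves the arm, as the interface text tells. Its arguments: {"type":"object","properties":{"commands":{"type":"array","items":{"type":"number"}},"jaw":{"type":"number"},"grip_force":{"type":"number"}},"required":["commands"]}

```bash
mkdir -p pics
cat > h.py <<'E'
import numpy as np,cv2,pickle
from station import manip
def snap(n,f):
    s=manip.snapshot(n); pickle.dump(s,open(f'{f}.pkl','wb')); cv2.imwrite(f'pics/{f}.png',s['pixels']); return s
def ray(s,u,v,z):
    R=np.array(s['R']);t=np.array(s['t']).ravel();c=-R.T@t
    d=R.T@np.array([(u-s['cx'])/s['fx'],(v-s['cy'])/s['fy'],1]);return c+d*(z-c[2])/d[2]
def proj(s,X):
    p=np.array(s['R'])@np.array(X)+np.array(s['t']).ravel();return np.array([s['fx']*p[0]/p[2]+s['cx'],s['fy']*p[1]/p[2]+s['cy']])
E
python3 - <<'E'
from h import *
for n in('scene','top'):
    s=snap(n,n+'0'); print(n,np.array(s['R']).round(3).tolist(),(-np.array(s['R']).T@np.array(s['t']).ravel()).round(3),s['fx'])
print(manip.sense())
E
```

```text
scene [[-0.508, 0.862, -0.014], [0.532, 0.301, -0.792], [-0.678, -0.409, -0.611]] [1.362 0.393 0.791] 563.732317130193
top [[0.03, -1.0, -0.0], [-0.989, -0.03, -0.142], [0.142, 0.005, -0.99]] [ 0.445 -0.057  1.169] 595.8015323731706
{'t': 0.1, 'q': array([-1.42947831e+00,  5.28394917e-01,  1.43376999e+00,  1.52859165e-05,
        1.18143998e+00, -1.78512877e-01]), 'qd': array([-6.59806752e-04, -1.57206473e-03, -1.90609584e-03, -1.15872584e-03,
        6.86286140e-04,  5.68406769e-05]), 'tau': array([-1.46190978e-04, -4.43303061e+01, -1.78586537e+01, -1.88193344e-04,
        3.86827844e-03,  1.20693036e-05]), 'tcp_pos': array([ 0.1964348 , -0.59264117,  0.23041948]), 'tool_rot': array([ 9.87240714e-01,  1.59231779e-01,  2.57768334e-05, -1.00580908e-03]), 'force': array([-0.00353213,  0.33153927, -0.02753823]), 'ft_torque': array([ 0.05679778,  0.00186992, -0.02678542]), 'gripper_force': 0.0, 'finger_gap': 0.9985224698286258}
```

View pics/top0.png

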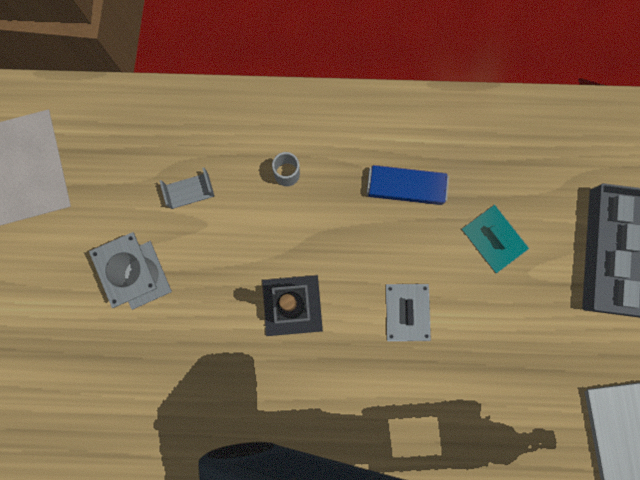

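View pics/scene0.png

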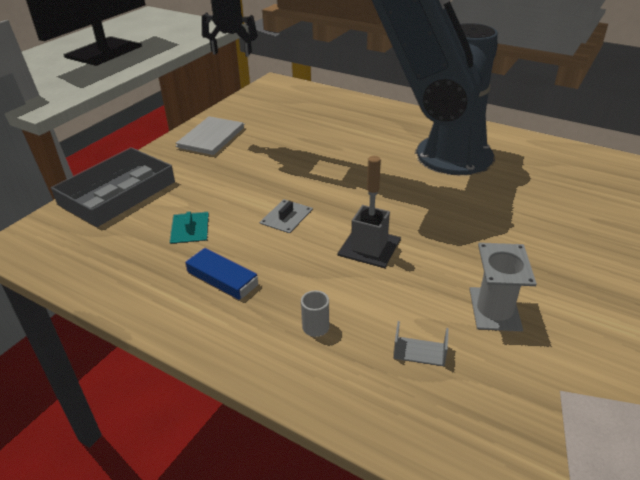

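The top view shows the housing flange at (122,270), the brush in its stand at (291,303), and the steel cover at (408,312). Possible mix-ups for the cover are the turquoise plate (495,240), the housing's flange and foot (122,270)/(150,285), and the pale plates (620,430) and (30,170). For the housing there is the offcut (286,169). I choose the grey plate with four bolt marks at (408,312) and the flanged tube at (122,270), and will check both in one close crop while I measure.

```bash
cat > m.py <<'E'
from h import *
def dots(s,u0,v0,u1,v1,z,k=4,thr=None):
    g=cv2.cvtColor(s['pixels'],cv2.COLOR_BGR2GRAY)[v0:v1,u0:u1]
    bh=cv2.morphologyEx(cv2.resize(g,None,fx=k,fy=k,interpolation=cv2.INTER_CUBIC),cv2.MORPH_BLACKHAT,np.ones((27,27)))
    n,l,st,c=cv2.connectedComponentsWithStats((bh>(thr or 40)).astype(np.uint8))
    return [(st[i,4],((c[i]+.5)/k-.5+[u0,v0]).round(2),ray(s,*((c[i]+.5)/k-.5+[u0,v0]),z)[:2].round(4)) for i in range(1,n) if st[i,4]>30]
if __name__=='__main__':
    s=pickle.load(open('top0.pkl','rb'))
    for nm,b,z in(('housing',(82,228,175,312),.12),('cover',(380,278,436,348),.004)):
        print(nm)
        for d in dots(s,*b,z):print(*d)
    p=s['pixels']
    hsv=cv2.cvtColor(p,cv2.COLOR_BGR2HSV)
    m=cv2.inRange(hsv[280:328,268:316],(5,60,60),(25,255,255));n,l,st,c=cv2.connectedComponentsWithStats(m)
    for i in range(1,n):
        if st[i,4]>40: print('brush',st[i],c[i]+[268,280],ray(s,*(c[i]+[268,280]),.226))
    A=[cv2.resize(p[a:a+96,b:b+96],(390,390),interpolation=cv2.INTER_CUBIC) for a,b in((222,80),(265,360))]
    B=cv2.resize(p[255:351,243:339],(390,390),interpolation=cv2.INTER_CUBIC)
    im=np.hstack(A[:1]+[B]+A[1:]); cv2.imwrite('pics/crop1.png',cv2.resize(im,(798,266)))
E
python3 m.py
```

```text
housing
225 [130.17 237.89] [0.5846 0.267 ]
65 [117.41 237.52] [0.5846 0.2897]
37 [107.87 241.61] [0.5768 0.3061]
37 [100.6  245.02] [0.5703 0.3186]
100 [ 92.24 248.4 ] [0.5638 0.3329]
3622 [ 96.27 276.44] [0.5143 0.3217]
218 [ 94.54 253.64] [0.5546 0.3281]
97 [146.1  258.77] [0.5482 0.2361]
221 [149.81 285.02] [0.5021 0.2263]
241 [113.78 301.06] [0.4721 0.2875]
cover
83 [385.08 290.86] [ 0.5107 -0.2018]
181 [424.58 287.96] [ 0.5187 -0.2787]
184 [389.73 288.37] [ 0.5158 -0.2108]
52 [400.93 298.01] [ 0.4978 -0.2328]
456 [385.86 325.84] [ 0.4433 -0.2041]
195 [426.14 335.73] [ 0.4267 -0.282 ]
201 [390.92 336.08] [ 0.424  -0.2141]
brush [ 11  14  18  17 232] [287.53017241 302.05603448] [ 0.47604357 -0.02093756  0.226     ]
```

View pics/crop1.png

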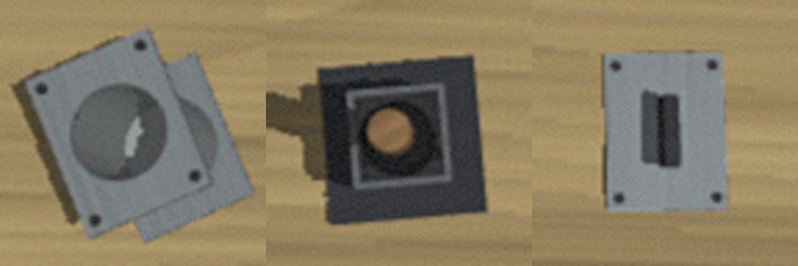

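The crop confirms them: flanged open bore, brush in a square stand, and a grey cover with a bar handle and four bolts. Next I check the brush's lean and the stand's centre.

Run:
```python
from h import *
t=pickle.load(open('top0.pkl','rb'));s=pickle.load(open('scene0.pkl','rb'))
for n,u,v in(('stand',291,304.4),):print(n,ray(t,u,v,.086))
h=cv2.cvtColor(s['pixels'],cv2.COLOR_BGR2HSV)
m=cv2.inRange(h[150:200,360:390],(5,90,30),(25,255,160))
for r in range(0,50,6):
    c=np.where(m[r])[0]; print(150+r,c+360 if len(c)<3 else (c.min()+360,c.max()+360))
for z in(.15,.17,.19,.21,.226):print(z,proj(s,[.476,-.021,z]).round(1))
```

```text
stand [ 0.47661227 -0.02193764  0.086     ]
150 (np.int64(360), np.int64(384))
156 (np.int64(370), np.int64(389))
162 (np.int64(366), np.int64(381))
168 (np.int64(360), np.int64(387))
174 (np.int64(360), np.int64(389))
180 (np.int64(360), np.int64(389))
186 (np.int64(360), np.int64(389))
192 (np.int64(360), np.int64(389))
198 (np.int64(376), np.int64(389))
0.15 [372.5 189. ]
0.17 [372.9 180.8]
0.19 [373.3 172.4]
0.21 [373.7 163.8]
0.226 [374.  156.8]
```

>>> step_arm(commands=[0,0,-0.01,0,0,2,0,0,-0.02,0,0,4,0,0,-0.03,0,0,6,0,0,-0.04,0,0,8,0,0,-0.05,0,0,10,0,0,-0.06,0,0,12,0,0,-0.06,0,0,14,0,0,-0.06,0,0,16,0,0,-0.06,0,0,18.3,0,0,-0.06,0,0,18.3], jaw=100, grip_force=60)

```text
t: 1.1
tcp_pos: [0.1965, -0.5929, 0.2908]
tool_rot: [1.0, 0.0, -0.0, -0.001]
force: [-0.4, 0.7, 0.5]
finger_gap: 1.002
gripper_force: 0.0
```

>>> step_arm(commands=[0.01,-0.02,0,0,0,0,0.03,-0.06,0,0,0,0,0.05,-0.1,0,0,0,0,0.07,-0.14,0,0,0,0,0.09,-0.18,0,0,0,0,0.11,-0.22,0,0,0,0,0.13,-0.26,0,0,0,0,0.15,-0.3,0,0,0,0,0.17,-0.34,0,0,0,0,0.19,-0.38,0,0,0,0])

```text
t: 2.1
tcp_pos: [0.3868, -0.2115, 0.2913]
tool_rot: [1.0, 0.0, 0.0, -0.0]
force: [2.5, -0.6, 0.4]
finger_gap: 1.001
gripper_force: 0.0
```

>>> step_arm(commands=[0.02,-0.04,0,0,0,0,0.04,-0.08,0,0,0,0,0.06,-0.12,0,0,0,0,0.08,-0.16,0,0,0,0,0.09,-0.192,0,0,0,0,0.09,-0.192,0,0,0,0,0.09,-0.192,0,0,0,0,0.09,-0.192,0,0,0,0,0.09,-0.192,0,0,0,0,0.09,-0.192,0,0,0,0])

```text
t: 3.1
tcp_pos: [0.4761, -0.0223, 0.2913]
tool_rot: [1.0, -0.001, -0.0, 0.0]
force: [-0.0, -0.1, 0.3]
finger_gap: 1.0
gripper_force: 0.0
```

>>> step_arm(commands=[0,-0.001,0.02,0,0,0,0,-0.001,0.04,0,0,0,0,-0.001,0.06,0,0,0,0,-0.001,0.08,0,0,0,0,-0.001,0.1,0,0,0,0,-0.001,0.11,0,0,0,0,-0.001,0.119,0,0,0,0,-0.001,0.119,0,0,0,0,-0.001,0.119,0,0,0,0,-0.001,0.119,0,0,0])

```text
t: 4.1
tcp_pos: [0.4769, -0.0204, 0.1731]
tool_rot: [1.0, 0.0, 0.001, 0.0]
force: [-0.0, 0.1, -0.8]
finger_gap: 0.998
gripper_force: 0.0
```

>>> step_arm(commands=[0,0,0,0,0,0,0,0,0,0,0,0,0,0,0,0,0,0,0,0,0,0,0,0,0,0,0,0,0,0,0,0,0,0,0,0,0,0,0,0,0,0,0,0,0,0,0,0,0,0,0,0,0,0,0,0,0,0,0,0], jaw=0, grip_force=60)

```text
t: 5.1
tcp_pos: [0.4766, -0.0203, 0.1726]
tool_rot: [1.0, 0.0, 0.0, 0.0]
force: [0.6, 0.2, 5.5]
finger_gap: 0.292
gripper_force: 58.7
```

>>> step_arm(commands=[0,0,-0.005,0,0,0,0,0,-0.02,0,0,0,0,0,-0.04,0,0,0,0,0,-0.06,0,0,0,0,0,-0.08,0,0,0,0,0,-0.1,0,0,0,0,0,-0.12,0,0,0,0,0,-0.14,0,0,0,0,0,-0.15,0,0,0,0,0,-0.15,0,0,0])

```text
t: 6.1
tcp_pos: [0.4767, -0.0202, 0.3231]
tool_rot: [1.0, 0.0, 0.001, 0.0]
force: [0.0, -1.7, -1.6]
finger_gap: 0.29
gripper_force: 58.9
```

Run:
```python
from h import *
a=snap('top','top1')['pixels'];b=snap('scene','scene1')['pixels']
im=np.hstack([a[200:400,50:450],b[60:260,240:640]]);cv2.imwrite('pics/c2.png',im)
print(manip.sense()['force'],manip.sense()['tcp_pos'])
```

```text
[-0.4279234  -0.38484301 -1.12741981] [ 0.47555249 -0.01993665  0.32140243]
```

View pics/c2.png

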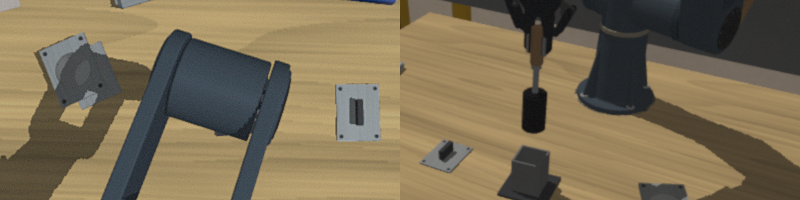

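The brush hangs straight in the gripper: handle at (537,30) and head bottom at (534,130) in the crop. Next it goes over the bore.

>>> step_arm(commands=[0.002,-0.01,0,0,0,0,0.007,-0.04,0,0,0,0,0.013,-0.075,0,0,0,0,0.02,-0.115,0,0,0,0,0.027,-0.155,0,0,0,0,0.034,-0.195,0,0,0,0,0.041,-0.235,0,0,0,0,0.047,-0.268,0,0,0,0,0.051,-0.288,0,0,0,0,0.052,-0.297,0,0,0])

```text
validation failed for argument at $.co...
```

Run:
```python
from h import *
b=snap('scene','scene2');p=b['pixels']
q=manip.sense();print(q['tcp_pos'],q['force'])
print('rim centre px',proj(b,[.5283,.2772,.12]),'brush bottom px if straight',proj(b,np.array(q['tcp_pos'])+[0,0,-.172+.006]))
cv2.imwrite('pics/c3.png',cv2.resize(p[60:340,400:620],None,fx=2,fy=2))
```

```text
[ 0.47539528 -0.01988821  0.32109426] [ 0.13736388  0.35071671 -1.2496511 ]
rim centre px [506.42801922 261.0594847 ] brush bottom px if straight [373.19676595 186.94935281]
```

View pics/c3.png

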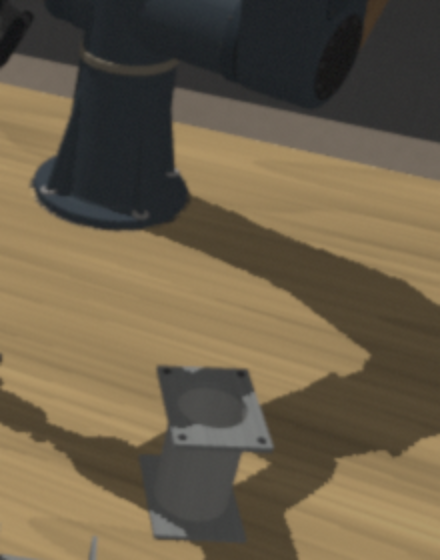

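The picture shows the brush still over the stand, because that move was refused with one number missing. The bolt marks average (506.6,262.6), against a predicted (506.4,261.1), so the two views agree to about 3 mm. I repeat the move.

>>> step_arm(commands=[0.002,-0.01,0,0,0,0,0.007,-0.04,0,0,0,0,0.013,-0.075,0,0,0,0,0.02,-0.115,0,0,0,0,0.027,-0.155,0,0,0,0,0.034,-0.195,0,0,0,0,0.041,-0.235,0,0,0,0,0.047,-0.268,0,0,0,0,0.051,-0.288,0,0,0,0,0.052,-0.297,0,0,0,0])

```text
t: 7.25
tcp_pos: [0.5276, 0.2795, 0.3209]
tool_rot: [1.0, 0.002, -0.001, -0.0]
force: [-0.3, -0.6, -1.0]
finger_gap: 0.292
gripper_force: 59.1
```

Run:
```python
from h import *
b=snap('scene','scene2b');p=b['pixels']
q=manip.sense();print(q['tcp_pos'],q['force'])
P=np.array(q['tcp_pos'])
print('rim centre px',proj(b,[.5283,.2772,.12]),'brush bottom px if straight',proj(b,P+[0,0,-.166]),'head top',proj(b,P+[0,0,-.081]))
cv2.imwrite('pics/c3b.png',cv2.resize(p[140:340,420:600],None,fx=3,fy=3))
```

```text
[0.52761394 0.2796352  0.32106077] [-0.06460608  0.40334729 -1.83927524]
rim centre px [506.42801922 261.0594847 ] brush bottom px if straight [511.56231803 246.27280161] head top [521.19932813 207.08517022]
```

View pics/c3b.png

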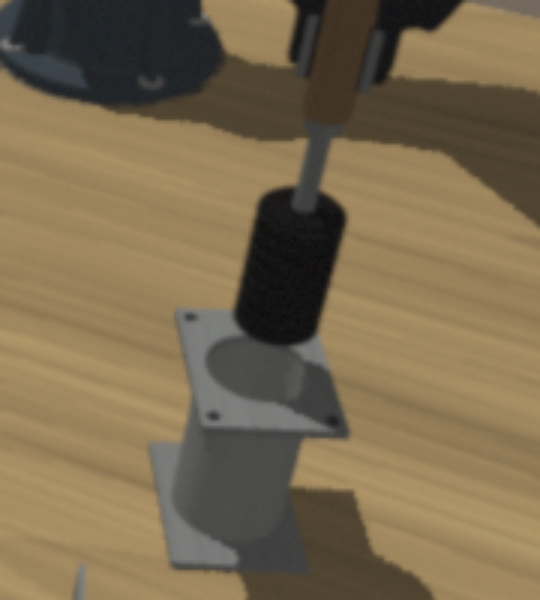

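The brush hangs straight: its bottom rim is near (512,247), as predicted. The bore centre is near (505.5,263). I nudge +3 mm in x and −2.5 mm in y, then start down.

>>> step_arm(commands=[0.001,0.001,0.005,0,0,0,0.002,0.002,0.01,0,0,0,0.003,0.0025,0.02,0,0,0,0.003,0.0025,0.03,0,0,0,0.003,0.0025,0.04,0,0,0,0.003,0.0025,0.05,0,0,0,0.003,0.0025,0.06,0,0,0,0.003,0.0025,0.07,0,0,0,0.003,0.0025,0.08,0,0,0,0.003,0.0025,0.08,0,0,0])

```text
t: 8.3
tcp_pos: [0.5301, 0.274, 0.2404]
tool_rot: [1.0, 0.0, -0.002, 0.001]
force: [0.1, -1.5, -1.6]
finger_gap: 0.288
gripper_force: 59.1
```

>>> step_arm(commands=[0,-0.003,0,0,0,0,0,-0.003,0.01,0,0,0,0,-0.003,0.02,0,0,0,0,-0.003,0.03,0,0,0,0,-0.003,0.04,0,0,0,0,-0.003,0.05,0,0,0,0,-0.003,0.058,0,0,0,0,-0.003,0.062,0,0,0,0,-0.003,0.063,0,0,0,0,-0.003,0.063,0,0,0])

```text
t: 9.3
tcp_pos: [0.5313, 0.2774, 0.1793]
tool_rot: [1.0, 0.0, 0.0, -0.0]
force: [0.6, -0.3, -1.1]
finger_gap: 0.286
gripper_force: 59.2
```

>>> step_arm(commands=[0,0,0.002,0,0,0,0,0,0.002,0,0,0,0,0,-0.01,0,0,0,0,0,-0.025,0,0,0,0,0,-0.04,0,0,0,0,0,-0.055,0,0,0,0,0,-0.065,0,0,0,0,0,-0.07,0,0,0,0,0,-0.07,0,0,0,0,0,-0.07,0,0,0])

```text
t: 10.3
tcp_pos: [0.5308, 0.2772, 0.2489]
tool_rot: [1.0, 0.0, -0.0, 0.0]
force: [-0.4, -0.0, -1.6]
finger_gap: 0.282
gripper_force: 59.2
```

>>> step_arm(commands=[0,0,0.01,0,0,0,0,0,0.02,0,0,0,0,0,0.03,0,0,0,0,0,0.04,0,0,0,0,0,0.05,0,0,0,0,0,0.06,0,0,0,0,0,0.068,0,0,0,0,0,0.072,0,0,0,0,0,0.072,0,0,0,0,0,0.072,0,0,0])

```text
t: 11.3
tcp_pos: [0.5314, 0.2775, 0.1776]
tool_rot: [1.0, 0.0, 0.0, -0.0]
force: [0.5, 0.9, -0.2]
finger_gap: 0.287
gripper_force: 59.2
```

>>> step_arm(commands=[0,0,0,0,0,0,0,0,-0.005,0,0,0,0,0,-0.015,0,0,0,0,0,-0.03,0,0,0,0,0,-0.045,0,0,0,0,0,-0.06,0,0,0,0,0,-0.07,0,0,0,0,0,-0.072,0,0,0,0,0,-0.072,0,0,0,0,0,-0.072,0,0,0])

```text
t: 12.3
tcp_pos: [0.5306, 0.2772, 0.2487]
tool_rot: [1.0, 0.0, -0.001, 0.0]
force: [0.3, 0.1, -0.4]
finger_gap: 0.289
gripper_force: 59.2
```

>>> step_arm(commands=[0,0,0.01,0,0,0,0,0,0.02,0,0,0,0,0,0.03,0,0,0,0,0,0.04,0,0,0,0,0,0.05,0,0,0,0,0,0.06,0,0,0,0,0,0.068,0,0,0,0,0,0.072,0,0,0,0,0,0.072,0,0,0,0,0,0.072,0,0,0])

```text
t: 13.3
tcp_pos: [0.5315, 0.2775, 0.1776]
tool_rot: [1.0, 0.0, 0.0, -0.0]
force: [-0.2, -0.8, -1.2]
finger_gap: 0.29
gripper_force: 59.2
```

>>> step_arm(commands=[0,0,-0.005,0,0,0,0,0,-0.02,0,0,0,0,0,-0.04,0,0,0,0,0,-0.06,0,0,0,0,0,-0.08,0,0,0,0,0,-0.1,0,0,0,0,0,-0.12,0,0,0,0,0,-0.135,0,0,0,0,0,-0.143,0,0,0,0,0,-0.145,0,0,0])

```text
t: 14.3
tcp_pos: [0.5316, 0.2775, 0.324]
tool_rot: [1.0, 0.0, 0.001, -0.0]
force: [-0.5, 0.1, -2.1]
finger_gap: 0.29
gripper_force: 59.2
```

>>> step_arm(commands=[-0.002,0.01,0,0,0,0,-0.007,0.04,0,0,0,0,-0.014,0.075,0,0,0,0,-0.021,0.115,0,0,0,0,-0.028,0.155,0,0,0,0,-0.036,0.195,0,0,0,0,-0.043,0.235,0,0,0,0,-0.05,0.27,0,0,0,0,-0.053,0.29,0,0,0,0,-0.054,0.298,0,0,0,0])

```text
t: 15.3
tcp_pos: [0.476, -0.0228, 0.3214]
tool_rot: [1.0, -0.001, -0.001, 0.0]
force: [-0.2, 1.0, -0.9]
finger_gap: 0.289
gripper_force: 59.3
```

>>> step_arm(commands=[0,0,0,0,0,0,0,0,0.005,0,0,0,0,0,0.015,0,0,0,0,0,0.025,0,0,0,0,0,0.035,0,0,0,0,0,0.045,0,0,0,0,0,0.05,0,0,0,0,0,0.05,0,0,0,0,0,0.05,0,0,0,0,0,0.05,0,0,0])

```text
t: 16.3
tcp_pos: [0.4777, -0.0208, 0.2727]
tool_rot: [1.0, 0.0, 0.001, 0.0]
force: [-0.2, -0.2, -2.3]
finger_gap: 0.287
gripper_force: 59.3
```

Run:
```python
from h import *
b=snap('scene','scene4');p=b['pixels']
P=np.array(manip.sense()['tcp_pos']);print(P,proj(b,P+[0,0,-.166]),proj(b,[.4766,-.0215,.086]))
cv2.imwrite('pics/c4.png',cv2.resize(np.hstack([p[120:320,310:440],p[200:360,460:570] if 0 else p[200:400,440:570]]),None,fx=2.5,fy=2.5))
```

```text
[ 0.47768267 -0.02079814  0.27280078] [371.38422996 206.62475379] [370.93647608 214.27460155]
```

View pics/c4.png

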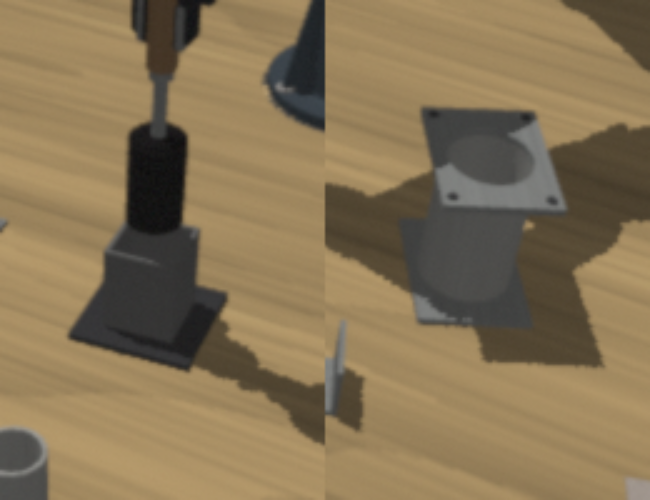

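The brush bottom, near (372,206), sits over the stand rim centre, near (371,215). The housing has not moved. I lower the brush.

>>> step_arm(commands=[-0.0005,0,0.01,0,0,0,-0.0005,0,0.025,0,0,0,-0.0005,0,0.04,0,0,0,-0.0005,0,0.055,0,0,0,-0.0005,0,0.07,0,0,0,-0.0005,0,0.083,0,0,0,-0.0005,0,0.09,0,0,0,-0.0005,0,0.095,0,0,0,-0.0005,0,0.098,0,0,0,-0.0005,0,0.099,0,0,0])

```text
t: 17.35
tcp_pos: [0.477, -0.0207, 0.1733]
tool_rot: [1.0, 0.0, 0.0, 0.0]
force: [-0.7, 0.1, -1.0]
finger_gap: 0.29
gripper_force: 59.4
```

>>> step_arm(commands=[0,0,0.001,0,0,0,0,0,0.001,0,0,0,0,0,0.001,0,0,0,0,0,0.001,0,0,0,0,0,0.001,0,0,0,0,0,0.001,0,0,0,0,0,0.001,0,0,0,0,0,0.001,0,0,0,0,0,0.001,0,0,0,0,0,0.001,0,0,0])

```text
t: 18.35
tcp_pos: [0.4771, -0.0208, 0.1726]
tool_rot: [1.0, 0.0, 0.0, 0.0]
force: [-0.4, -0.7, 4.3]
finger_gap: 0.29
gripper_force: 59.8
```

>>> step_arm(commands=[0,0,0,0,0,0,0,0,0,0,0,0,0,0,0,0,0,0,0,0,0,0,0,0,0,0,0,0,0,0,0,0,0,0,0,0,0,0,0,0,0,0,0,0,0,0,0,0,0,0,0,0,0,0,0,0,0,0,0,0], jaw=100)

```text
t: 19.35
tcp_pos: [0.4768, -0.0207, 0.1723]
tool_rot: [1.0, 0.0, 0.0, 0.0]
force: [-0.2, 0.5, -0.4]
finger_gap: 1.002
gripper_force: 0.0
```

>>> step_arm(commands=[0,0,-0.005,0,0,0,0,0,-0.015,0,0,0,0,0,-0.03,0,0,0,0,0,-0.05,0,0,0,0,0,-0.07,0,0,0,0,0,-0.09,0,0,0,0,0,-0.11,0,0,0,0,0,-0.12,0,0,0,0,0,-0.12,0,0,0,0,0,-0.12,0,0,0])

```text
t: 20.35
tcp_pos: [0.4764, -0.0205, 0.2921]
tool_rot: [1.0, 0.0, -0.0, -0.0]
force: [-0.6, -0.6, -0.7]
finger_gap: 1.001
gripper_force: 0.0
```

>>> step_arm(commands=[-0.001,0.02,0,0,0,0,-0.002,0.06,0,0,0,0,-0.003,0.1,0,0,0,-0.5,-0.004,0.14,0,0,0,-1,-0.005,0.18,0,0,0,-1.5,-0.005,0.21,0,0,0,-2,-0.005,0.226,0,0,0,-2,-0.005,0.226,0.03,0,0,-2,-0.005,0.226,0.07,0,0,-2,-0.005,0.226,0.11,0,0,-2])

```text
t: 21.35
tcp_pos: [0.4716, -0.246, 0.1809]
tool_rot: [1.0, 0.018, 0.0, -0.0]
force: [-0.1, 0.2, 0.2]
finger_gap: 0.998
gripper_force: 0.0
```

>>> step_arm(commands=[0,0,0.04,0,0,0,0,0,0.07,0,0,0,0,0,0.1,0,0,0,0,0,0.115,0,0,0,0,0,0.115,0,0,0,0,0,0.115,0,0,0,0,0,0.115,0,0,0,0,0,0.115,0,0,0,0,0,0.115,0,0,0,0,0,0.115,0,0,0])

```text
t: 22.35
tcp_pos: [0.4722, -0.2469, 0.068]
tool_rot: [1.0, 0.018, 0.001, 0.0]
force: [-0.4, 0.2, 0.0]
finger_gap: 0.996
gripper_force: 0.0
```

Run:
```python
from h import *
from m import dots
b=snap('scene','scene5');a=snap('top','top5')
q=manip.sense();P=np.array(q['tcp_pos']);print(P,q['tool_rot'])
print(proj(b,P),proj(b,[.4713,-.2464,.03]))
for d in dots(a,82,228,175,312,.12):
    if d[0]>180 and d[0]<400: print(*d)
p=b['pixels'];cv2.imwrite('pics/c5.png',np.hstack([cv2.resize(p[130:270,230:400],None,fx=2.3,fy=2.3),cv2.resize(a['pixels'][220:360,250:420],None,fx=2.3,fy=2.3)]))
```

```text
[ 0.47199254 -0.24679979  0.06771552] [9.99844429e-01 1.76349890e-02 2.72656152e-04 2.24283410e-04]
[284.43044352 191.66489677] [285.61672882 204.91496574]
255 [130.18 237.91] [0.5846 0.267 ]
254 [ 94.54 253.6 ] [0.5546 0.3281]
216 [146.39 259.08] [0.5477 0.2355]
```

View pics/c5.png

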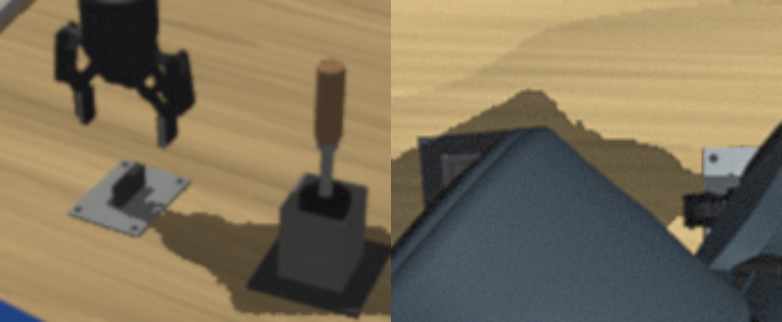

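The brush stands upright in its stand, the housing bolts are unmoved, and the gripper straddles the cover's handle bar at crop (130,185). I descend.

>>> step_arm(commands=[0,0,0.015,0,0,0,0,0,0.03,0,0,0,0,0,0.042,0,0,0,0,0,0.05,0,0,0,0,0,0.056,0,0,0,0,0,0.058,0,0,0,0,0,0.059,0,0,0,0,0,0.059,0,0,0,0,0,0.059,0,0,0,0,0,0.059,0,0,0])

```text
t: 23.45
tcp_pos: [0.4721, -0.2468, 0.0087]
tool_rot: [1.0, 0.018, 0.0, 0.0]
force: [0.6, -0.0, 0.3]
finger_gap: 0.999
gripper_force: 0.0
```

>>> step_arm(commands=[0,0,0,0,0,0,0,0,0,0,0,0,0,0,0,0,0,0,0,0,0,0,0,0,0,0,0,0,0,0,0,0,0,0,0,0,0,0,0,0,0,0,0,0,0,0,0,0,0,0,0,0,0,0,0,0,0,0,0,0], jaw=0, grip_force=60)

```text
t: 24.45
tcp_pos: [0.4719, -0.2467, 0.0085]
tool_rot: [1.0, 0.018, 0.0, 0.0]
force: [0.6, 1.4, 4.8]
finger_gap: 0.124
gripper_force: 60.1
```

>>> step_arm(commands=[0,0,-0.005,0,0,0,0,0,-0.02,0,0,0,0,0,-0.05,0,0,0,0,0,-0.08,0,0,0,0,0,-0.115,0,0,0,0,0,-0.15,0,0,0,0,0,-0.19,0,0,0,0,0,-0.23,0,0,0,0,0,-0.265,0,0,0,0,0,-0.28,0,0,0])

```text
t: 25.45
tcp_pos: [0.4727, -0.2473, 0.2917]
tool_rot: [1.0, 0.018, 0.002, 0.002]
force: [1.3, -0.7, -2.1]
finger_gap: 0.128
gripper_force: 59.3
```

>>> step_arm(commands=[0.002,-0.015,0,0,0,-1,0.006,-0.04,0,0,0,-2,0.01,-0.07,0,0,0,-4,0.015,-0.105,0,0,0,-6,0.02,-0.14,0,0,0,-8,0.025,-0.175,0,0,0,-10,0.03,-0.21,0,0,0,-12,0.035,-0.245,0,0,0,-14,0.04,-0.28,0,0,0,-16,0.043,-0.3,0,0,0,-16.2])

```text
t: 26.45
tcp_pos: [0.5018, 0.0583, 0.2861]
tool_rot: [0.987, 0.16, -0.002, -0.001]
force: [0.4, -0.1, -2.0]
finger_gap: 0.128
gripper_force: 59.3
```

>>> step_arm(commands=[0.012,-0.026,0,0,0,-1,0.026,-0.057,0,0,0,-2,0.041,-0.09,0,0,0,-3.5,0.056,-0.123,0,0,0,-5,0.071,-0.156,0.005,0,0,-6.5,0.084,-0.185,0.015,0,0,-7.5,0.091,-0.2,0.03,0,0,-8,0.093,-0.204,0.05,0,0,-8,0.093,-0.204,0.07,0,0,-8,0.093,-0.204,0.085,0,0,-8])

```text
t: 27.45
tcp_pos: [0.526, 0.2771, 0.1996]
tool_rot: [0.974, 0.227, -0.003, 0.0]
force: [-0.6, 0.2, -1.8]
finger_gap: 0.124
gripper_force: 59.3
```

>>> step_arm(commands=[0,0,0.015,0,0,0,0,0,0.03,0,0,0,0,0,0.04,0,0,0,0,0,0.045,0,0,0,0,0,0.045,0,0,0,0,0,0.045,0,0,0,0,0,0.045,0,0,0,0,0,0.045,0,0,0,0,0,0.045,0,0,0,0,0,0.045,0,0,0])

```text
t: 28.45
tcp_pos: [0.5289, 0.2776, 0.1587]
tool_rot: [0.974, 0.227, 0.0, -0.0]
force: [1.0, -0.1, -1.4]
finger_gap: 0.128
gripper_force: 59.3
```

Run:
```python
from h import *
b=snap('scene','scene6');a=snap('top','top6')
q=manip.sense();P=np.array(q['tcp_pos']);print(P,q['tool_rot'],q['force'])
zc=P[2]-.0085
print(zc,'cover c proj',proj(b,[P[0],P[1],zc+.004]),'rim',proj(b,[.5283,.2772,.12]))
p=b['pixels'];cv2.imwrite('pics/c6.png',np.hstack([cv2.resize(p[200:340,450:560],None,fx=4,fy=4),cv2.resize(a['pixels'][210:320,70:180],(352,560),interpolation=1)[:, :352]]))
```

```text
[0.52884654 0.2775419  0.15850964] [ 9.73925368e-01  2.26868558e-01  1.85216414e-04 -8.17509612e-06] [-0.87660807  0.96293481 -3.04219298]
0.15000964264121172 cover c proj [510.07821878 246.74620923] rim [506.42801922 261.0594847 ]
```

View pics/c6.png

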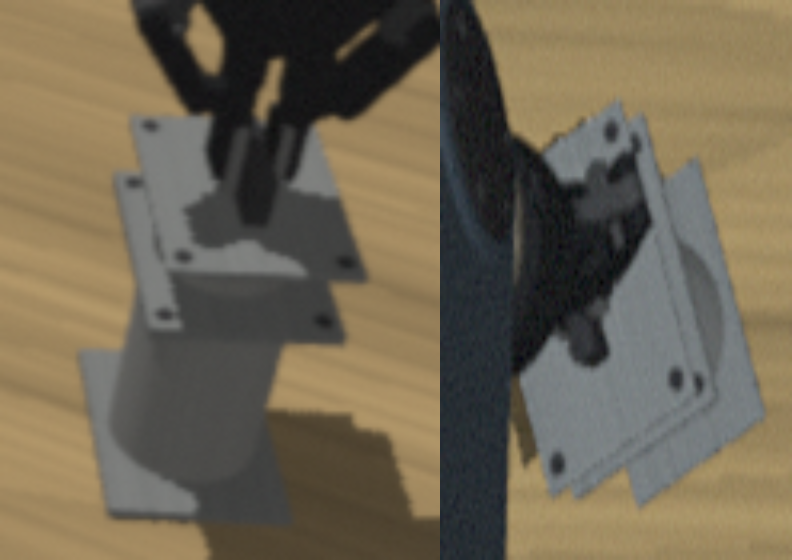

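The scene crop shows the cover bolts at (150,126), (182,257), (346,262) and the flange bolts at (133,182), (165,314), (323,321). I compare them as world positions in both views.

Run:
```python
from h import *
def ref(s,u,v,w=5,k=6):
    g=cv2.cvtColor(s['pixels'],cv2.COLOR_BGR2GRAY).astype(float);u,v=int(round(u)),int(round(v));r=3
    c=g[v-r:v+r+1,u-r:u+r+1];wt=np.clip(np.median(c)-8-c,0,None)
    y,x=np.mgrid[-r:r+1,-r:r+1];return u+(wt*x).sum()/wt.sum(),v+(wt*y).sum()/wt.sum()
b=pickle.load(open('scene6.pkl','rb'));a=pickle.load(open('top6.pkl','rb'));zc=.154
S=lambda x,y:(450+x/4,200+y/4); T=lambda x,y:(70+(x-440)/3.2,210+y/5.09)
for nm,s,f,C,F in(('scene',b,S,[(150,126),(182,257),(346,262)],[(133,182),(165,314),(323,321)]),('top',a,T,[(612,131),(676,379),(557,463)],[(634,144),(699,382),(0,0)])):
    for c,d in zip(C,F):
        A=ray(s,*ref(s,*f(*c)),zc)[:2];A0=ray(s,*f(*c),zc)[:2]
        if d==(0,0):print(nm,A);continue
        B=ray(s,*ref(s,*f(*d)),.12)[:2];B0=ray(s,*f(*d),.12)[:2]
        print(nm,'cover',A.round(4),'flange',B.round(4),'diff mm',((A-B)*1e3).round(1),'hand',((A0-B0)*1e3).round(1))
```

```text
scene cover [0.504  0.2281] flange [0.5046 0.2264] diff mm [-0.5  1.7] hand [-0.2  2.4]
scene cover [0.5869 0.2688] flange [0.5856 0.2676] diff mm [1.4 1.2] hand [0.4 1.7]
scene cover [0.5563 0.3297] flange [0.5574 0.3278] diff mm [-1.1  1.9] hand [-1.3  2.2]
top cover [0.5838 0.269 ] flange [0.5823 0.2673] diff mm [1.6 1.7] hand [-0.4  1.7]
top cover [0.5016 0.2283] flange [0.5026 0.2253] diff mm [-1.   3.1] hand [-1.2  3.2]
top [0.47142698 0.28923162]
```

The offset is about 1.8 mm in +y and the yaw is fine. I correct it and lower the cover.

>>> step_arm(commands=[-0.0008,0.0016,0,0,0,0,-0.0008,0.0016,0.005,0,0,0,-0.0008,0.0016,0.01,0,0,0,-0.0008,0.0016,0.015,0,0,0,-0.0008,0.0016,0.02,0,0,0,-0.0008,0.0016,0.023,0,0,0,-0.0008,0.0016,0.026,0,0,0,-0.0008,0.0016,0.028,0,0,0,-0.0008,0.0016,0.029,0,0,0,-0.0008,0.0016,0.029,0,0,0])

```text
t: 29.55
tcp_pos: [0.5288, 0.2757, 0.1293]
tool_rot: [0.974, 0.227, -0.0, -0.0]
force: [-0.5, 0.8, -1.5]
finger_gap: 0.125
gripper_force: 59.3
```

>>> step_arm(commands=[0,0,0,0,0,0,0,0,0.0005,0,0,0,0,0,0.0005,0,0,0,0,0,0.001,0,0,0,0,0,0.001,0,0,0,0,0,0.0015,0,0,0,0,0,0.0015,0,0,0,0,0,0.0015,0,0,0,0,0,0.0015,0,0,0,0,0,0.0015,0,0,0])

```text
t: 30.55
tcp_pos: [0.5289, 0.2758, 0.1285]
tool_rot: [0.974, 0.227, 0.0, -0.0]
force: [-2.4, 0.1, 5.1]
finger_gap: 0.127
gripper_force: 60.3
```

Contact is felt (+5 N). I release, rise and look.

>>> step_arm(commands=[0,0,0,0,0,0,0,0,0,0,0,0,0,0,0,0,0,0,0,0,0,0,0,0,0,0,0,0,0,0,0,0,0,0,0,0,0,0,0,0,0,0,0,0,0,0,0,0,0,0,0,0,0,0,0,0,0,0,0,0], jaw=100)

```text
t: 31.55
tcp_pos: [0.5288, 0.2757, 0.1279]
tool_rot: [0.974, 0.227, 0.0, -0.0]
force: [-0.1, 0.3, 0.4]
finger_gap: 1.001
gripper_force: 0.0
```

>>> step_arm(commands=[0,0,-0.005,0,0,0,0,0,-0.015,0,0,0,0,0,-0.03,0,0,0,0,0,-0.05,0,0,0,0,0,-0.07,0,0,0,0,0,-0.1,0,0,0,0,0,-0.13,0,0,0,0,0,-0.15,0,0,0,-0.03,0,-0.15,0,0,0,-0.06,0,-0.15,0,0,0])

```text
t: 32.55
tcp_pos: [0.4753, 0.2492, 0.2797]
tool_rot: [0.974, 0.227, 0.002, -0.0]
force: [0.2, -0.3, 0.2]
finger_gap: 0.998
gripper_force: 0.0
```

Run:
```python
from h import *
b=snap('scene','scene7')
p=b['pixels'];cv2.imwrite('pics/c7.png',np.hstack([cv2.resize(p[200:340,450:560],None,fx=4,fy=4),cv2.resize(p[140:280,325:415],None,fx=4,fy=4)]))
print(manip.sense()['tcp_pos'])
```

```text
[0.46851129 0.24703847 0.27852232]
```

View pics/c7.png

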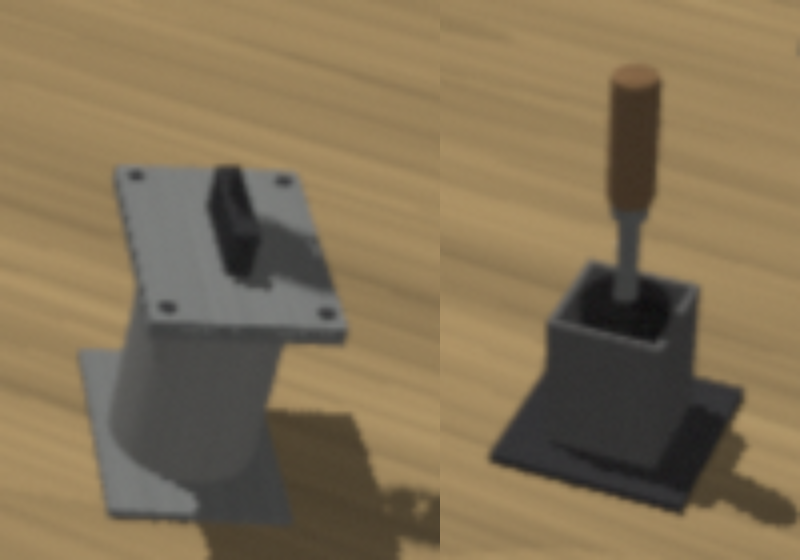

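The cover sits flush on the flange with its handle up (bolts at crop (136,176), (284,180), (167,307), (326,313)). The brush stands upright and centred in its stand at (635,190). I hand the job in.

>>> step_arm(commands=[0,0,0,0,0,0,0,0,0,0,0,0,0,0,0,0,0,0,0,0,0,0,0,0,0,0,0,0,0,0,0,0,0,0,0,0,0,0,0,0,0,0,0,0,0,0,0,0,0,0,0,0,0,0,0,0,0,0,0,0])

```text
t: 33.6
tcp_pos: [0.4749, 0.2492, 0.2778]
tool_rot: [0.974, 0.227, -0.0, -0.0]
force: [0.2, 0.2, 0.5]
finger_gap: 1.003
gripper_force: 0.0
```

```bash
python3 -c "
from station import manip
print(manip.sign_off())"
```

```text
the job is handed in; nothing more can be done
None
```

The job is handed in at about 34 s of the 64 s allowed, with no verdict returned: three strokes made to about 5–7 mm above the bore floor, the brush upright in its stand, and the cover flush on the flange, handle up.

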